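# Lock the packed medicine box and hold the key over

## Task

The medicine box is packed: shut its lid, take the red-headed key out of the wooden key block, push it straight down into the lock on the lid until its collar sits on the lock (the pins inside are sticky, so work the key a little if it catches), and turn it a quarter turn clockwise to the stop, so that the bolt runs out through the staple. Finish still gripping the key and holding it turned against its return spring, because I am going to thread a seal through the bolt. Leave the blue key, the kitchen timer and the matchbox where they are.

Things in the scene. Friction and masses are not known exactly. Their poses are not given: they have to be found in the camera images.
- medicine_box: White steel medicine box, 180 (its x, depth) x 240 (its y, width) x 80 mm high, open on top, standing fast on the worktop. Origin: centre of its underside; x points from its front (where the lock's staple is) to its hinged back, z up. A steel staple for the bolt stands 3 to 7 mm in front of the front wall, its top 26 mm above the box rim.
- lid (a joint): The lid's hinge along the box's far top edge, rad: 0 = shut on the rim, grows as the lid opens upward (1.5 = nearly upright). It starts open and stays at whatever angle it is left, against a friction of about 0.6 N m. When shut, the lid's top is 86.5 mm above the worktop.
- lid_hinge (a point): Point on the hinge line at the middle of the box's back top edge, 80.5 mm above the worktop. Its axes turn with the lid: y along the hinge line, -x from the hinge to the lid's free front edge (180 mm), z out of the lid's outer face (straight up when shut).
- lid_left (a point): Bare spot on the lid's outer face, clear of the lock: 160 mm from the hinge line towards the free edge, 85 mm to +y from the middle, 6 mm out of the hinge plane. Axes as lid_hinge.
- lid_right (a point): The same spot, 85 mm to -y from the middle.
- keyhole (a point): Middle of the keyhole, at the top face of the steel lock case (56 x 70 x 24 mm) on the lid, 146 mm from the hinge line; 110.5 mm above the worktop when the lid is shut. Axes as lid_hinge: the slot is 18 mm long along y, 7 mm wide along x; z points out of it. It passes a 5 mm fixed top plate, then goes on 17 mm deep in the turning plug.
- plug (a joint): The lock's turning plug, rad: 0 = at rest; grows as the key turns clockwise seen from above, to a stop at 1.45 (83 degrees). A return spring turns it back if the key is let go: 0.04 N m at the start, 0.13 N m at the stop. The key has about 0.15 rad of play in it. It drives the brass bolt 10 mm per rad out of the lock's front through the staple.
- key_red: The key to use, red plastic head, 59 mm long, 40 g, upright. Origin: tip of its bit; z up to the head, y the wide way. Bit 16 (y) x 5 (x) x 14 mm, the lowest 5 mm tapered to 10 x 2.6; round shank 5 mm; collar 16 mm across, underside 21 mm above the tip; head 28 (y) x 9 (x) x 28 mm, from 31 to 59 mm above the tip: pinch its flat faces (along x). Same after half a turn.
- key_red_head (a point): Middle of the red head, 46 mm above the key's tip.
- key_red_collar (a point): Centre of the underside of the red key's collar, 21 mm above its tip. With the key home this point is at point keyhole.
- key_block: Oak key block, 50 (x) x 150 (y) x 28 mm, fixed; origin at the centre of its underside. Three slots 7 x 18 mm, 24 mm deep, along its y at -50, 0, +50 mm. The keys stand in the two outer slots (which is where varies), collars on its top, tips 7 mm above the worktop, wide way along its y; the middle slot is empty.
- key_blue: A key of the same shape with a blue head, in the other outer slot: leave it.
- kitchen_timer: Red and white kitchen timer, 62 mm wide, 55 mm high, origin under its centre: leave it.
- matchbox: Red matchbox, 58 x 110 x 19 mm, origin under its centre: leave it.
- lock_pins (a point): Point 14 mm below the keyhole's top face: here two stiff, sticky pins, one at each end of the slot (along y), narrow it to 12 mm; they give way to a push of 10 to 20 N, less if the key is pushed slowly and worked to and fro. The key cannot turn until its bit is wholly under the top plate (collar down on the case), and cannot come out while turned.

How it is judged:
By the outcome, as a careful person would: the job done as asked, in the order asked, and still so for the second after the job is handed in, while the arm keeps its last pose, push and grip.
It also fails if it takes over 64 s, if anything falls off the work surface, if the arm or the gripper's body presses on something with over 40 N, if the wrist force passes 120 N, or if a joint passes its speed limit or range.

## Robot

A 6-joint arm with a two-finger parallel gripper is mounted at the origin on a cart in front of the work surface, level with it; the furniture and walls round the work are solid. World frame = base frame: x ahead of the robot, y to its left, z up, the work surface at z = 0. Lengths are in m, angles in rad, forces in N, time in s.
With the tool pointing down it reaches from about 0.35 to 0.775 m from the base axis. Payload 5.5 kg.
Tool frame: the origin (TCP) lies between the finger pads; the fingertips stand 17 mm ahead of it and the grasp point (between the pads) lies 2 mm behind it (env.finger_overhang is the distance from the TCP to the fingertips, in m); z points along the fingers, y is the line along which they close (so a half turn about z gives the same grasp; the last joint's range is limited). The gripper opens to 85 mm and grips with 20 to 120 N. Pads are 22 mm wide; open, the fingers measure 114 mm over their backs; the gripper's body (76 mm by 85 mm) begins 54 mm behind the grasp point. The pads swing forward as they close: fully open they stand 13 mm farther back than shut.
Start: joints at [1.177, 0.313, 0.046, 1.304, 0, 1.431], TCP at [0.144, 0.557, 0.248] pointing down, gripper open.
Joint ranges: [-2.76, 2.76], [-0.86, 1.69], [-1.03, 1.26], [-2.2, 2.34], [-1.47, 1.5], [-3.14, 3.14]. Speed limits (rad/s): [2.57, 2.57, 3.14, 3.14, 3.14, 3.14].

## Interface

Orientations are given as a unit quaternion [w, x, y, z].
In Python, from workcell import env gives the robot as it stands. The module is installed in compiled form; this text tells all that it offers.
- The arm moves only by the shell command python3 -m pendant 'ROWS' [FORCE]. ROWS is JSON, a list of rows, each a list of 5 numbers: the gripper's target within -1 to 1 (fully open at 1, half-way at 0, shut at -1), then the shift along the tool's x, y, z in m, then the turn about the tool's z in rad. A call has 1 to 8 rows; each row shifts and turns the commanded pose from where the row before left it, along the tool's axes as they then stand; what a row does not reach is not made up. A row lasts 1/8 s, in which the tool goes at most 62.5 mm and 10.7 degrees, less where a joint would pass 70% of its speed; a pose out of reach is approached as far as the arm can. A call with a gripper value outside its range is refused whole. The fingers move at their own pace and stop on an object; FORCE is the grip in N (left out, the last holds). Time passes only in rows, so rows that do not move let the fingers close. It gives the time, the measured TCP pose, the force, the opening and the grip force at its end, in the units of the state.
- env.get_state(): the state, without advancing time (a new reading comes with each control period).
- env.read_camera(name): name is "scene" or "side" or "wrist"; returns the picture (384x512x3 uint8, red, green, blue); there is no depth.
- env.calibration(name): a dict with "K" (3x3 intrinsics, pixels), "T" (4x4, takes a point from camera to world coordinates); the wrist camera has in their place "tool_from_camera" (4x4, takes a point from camera to tool coordinates, whose origin is the TCP and whose axes are the flange's). Camera axes: x right, y down, z forward; pixel columns grow to the right and rows downward; lengths in m; the calibration is good to about 2 mm. A picture is of the moment at which its call begins: read the wrist's pose just before it. calibration takes no time and is no camera call.
- env.hand_in(): hands the job in; it is judged then, once.
Trained networks look in the newest picture that a camera, given by its name, has taken for a name from the list of things; names that differ only in an ending like _2 or _b are one class to them, and where a whole thing is asked for, a point or a joint stands for the part that bears it (a point fixed in the world has none). Each returns a list of dicts, best first, with "score" (0 to 1); they miss things now and then, are a little off and sometimes report something else, mostly with a low value. They report only what shows in the picture. A call takes as long as a camera call.
- env.recognise(camera, label): "centre" ([column, row] in pixels, amid what is visible of it).
The state is a dict: "clock": time; "joint_pos": joint angles; "qvel": joint speeds; "tau": joint torques, N m; "tcp_pos": TCP position; "orientation": TCP orientation; "wrist_force": force on the tool from outside, world axes, zero at the start; "ft_torque": the same for the moment, N m; "finger_gap": finger opening in m; "grip_force": force on a finger pad.
Only numpy, scipy, OpenCV 4.12 (cv2) and the standard library are available. Lean on these libraries where they do the work, as an engineer would, in place of code of your own. Each camera call takes 0.05 s, during which the arm holds its last target. There are 200 camera calls.

## Working session

There is one attempt and no reset: what is moved stays moved. The work goes in short steps, Python scripts to look and compute and a shell command to move; the robot and the scene stay as the last step left them, time stands still between calls to the robot, and variables do not carry over. Pictures are saved under pics/ and viewed, at most 10 in all, crops included, and the job is handed in when it is done.

```bash
mkdir -p pics; cat > h.py <<'E'
import numpy as np, cv2
from workcell import env
from scipy.spatial.transform import Rotation as R
def tool():
    s=env.get_state(); w,x,y,z=s["orientation"]
    T=np.eye(4);T[:3,:3]=R.from_quat([x,y,z,w]).as_matrix();T[:3,3]=s["tcp_pos"];return T
def cam(n,T=None):
    c=env.calibration(n); 
    return np.array(c["K"]), (np.array(c["T"]) if "T" in c else (tool() if T is None else T)@np.array(c["tool_from_camera"]))
def ray(n,px,z,T=None):
    K,C=cam(n,T); d=C[:3,:3]@np.linalg.solve(K,[px[0],px[1],1]); o=C[:3,3]
    return o+d*(z-o[2])/d[2]
def proj(n,p,T=None):
    K,C=cam(n,T); q=K@(np.linalg.inv(C)@np.append(p,1))[:3]; return q[:2]/q[2]
def tri(obs):
    A=np.zeros((3,3));b=np.zeros(3)
    for n,px,T in obs:
        K,C=cam(n,T); d=C[:3,:3]@np.linalg.solve(K,[px[0],px[1],1]); d/=np.linalg.norm(d)
        P=np.eye(3)-np.outer(d,d);A+=P;b+=P@C[:3,3]
    return np.linalg.solve(A,b)
def snap(n,f,crop=None,s=1):
    im=env.read_camera(n)[:,:,::-1]
    if crop: im=im[crop[1]:crop[3],crop[0]:crop[2]]
    cv2.imwrite("pics/"+f,cv2.resize(np.ascontiguousarray(im),None,fx=s,fy=s)); 
E
python3 - <<'E'
from h import *
np.set_printoptions(precision=3,suppress=True)
a=env.read_camera("scene")[:,:,::-1];b=env.read_camera("side")[:,:,::-1]
cv2.imwrite("pics/a.png",a);cv2.imwrite("pics/b.png",b)
for n in("scene","side"):
    print(n,cam(n)[1][:3,3])
    for l in("key_red_head","key_blue","key_block","keyhole","lid_left","lid_right","lid_hinge","medicine_box","matchbox","kitchen_timer"):
        print(l,[(np.round(d["centre"],1),round(d["score"],2)) for d in env.recognise(n,l)[:3]])
print(env.get_state())
E
```

```text
scene [ 0.184 -0.414  0.648]
key_red_head []
key_blue [(array([150.9, 197.4]), 0.51)]
key_block [(array([160.6, 219.2]), 0.82)]
keyhole [(array([287.3, 187.9]), 0.64)]
lid_left [(array([288.8, 187.8]), 0.93)]
lid_right [(array([287.1, 190.5]), 0.98)]
lid_hinge [(array([290.5, 190. ]), 0.66), (array([221.1, 186.7]), 0.42)]
medicine_box [(array([279.6, 226.6]), 0.64), (array([289.2, 187.8]), 0.47)]
matchbox [(array([218.3, 186.7]), 0.84)]
kitchen_timer [(array([291. , 189.7]), 0.71), (array([161. , 218.4]), 0.62)]
side [0.445 0.981 0.447]
key_red_head [(array([334. , 247.5]), 0.62)]
key_blue [(array([310.6, 269. ]), 0.56)]
key_block [(array([322.9, 278.3]), 0.91)]
keyhole [(array([245. , 159.8]), 0.85), (array([332.7, 247.5]), 0.23)]
lid_left [(array([245.8, 161.4]), 0.88), (array([313.4, 270.1]), 0.62)]
lid_right [(array([248.6, 154.6]), 0.62)]
lid_hinge [(array([246.4, 156.8]), 0.85)]
medicine_box [(array([252.5, 202.9]), 0.96)]
matchbox [(array([231.5, 266.2]), 0.98)]
kitchen_timer [(array([181.9, 245.3]), 0.59)]
{'clock': 1.1, 'joint_pos': array([ 1.177,  0.313,  0.046,  1.304, -0.   ,  1.431]), 'qvel': array([ 0.001, -0.001,  0.002, -0.001,  0.001, -0.001]), 'tau': array([  0.   , -48.047,  29.882,   0.   ,  -0.   ,   0.   ]), 'tcp_pos': array([0.144, 0.557, 0.248]), 'orientation': array([0.   , 0.127, 0.992, 0.   ]), 'wrist_force': array([ 0.348,  0.22 , -0.089]), 'ft_torque': array([-0.034, -0.032,  0.058]), 'grip_force': 0.0, 'finger_gap': 0.08518461935004125}
```

View pics/a.png

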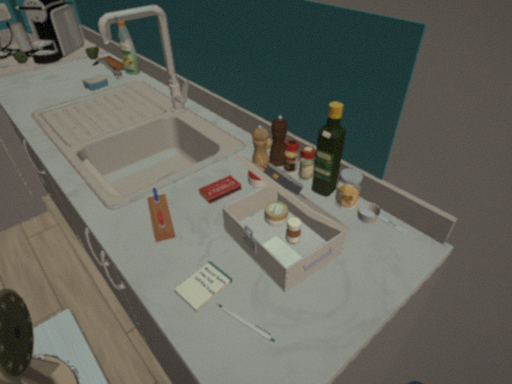

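View pics/b.png

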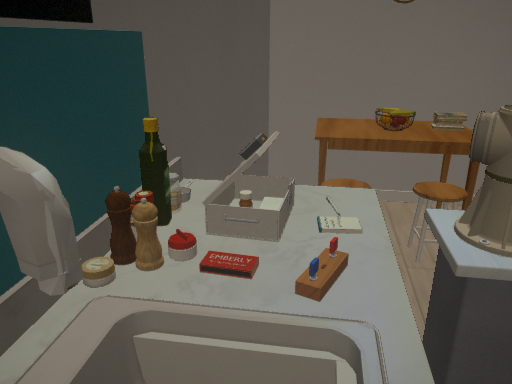

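The side view shows the lid about half open, with the lock at (255,147), the red head at (334,244) and the blue at (314,266). In the scene view the red key is at about (160,216) and the box at about (285,235).

```bash
python3 - <<'E'
from h import *
a=cv2.imread("pics/a.png")[145:295,140:350];cv2.imwrite("pics/a2.png",cv2.resize(a,None,fx=3.8,fy=3.8,interpolation=2))
a=cv2.imread("pics/b.png")[125:305,190:370];cv2.imwrite("pics/b2.png",cv2.resize(a,None,fx=3.3,fy=3.3,interpolation=2))
E
```

```text
(no output)
```

View pics/a2.png

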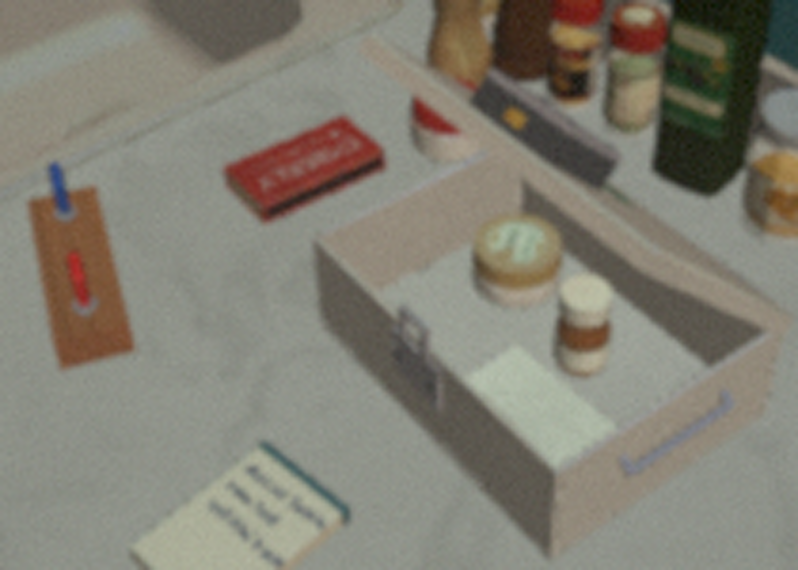

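View pics/b2.png

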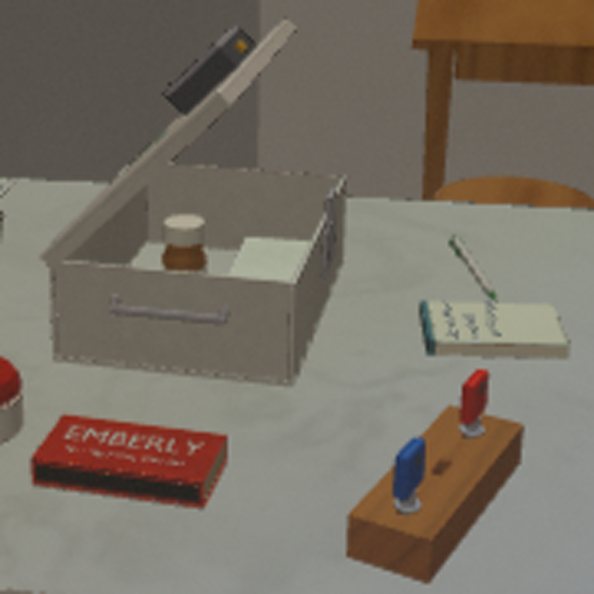

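```bash
python3 - <<'E'
from h import *
from scipy.optimize import least_squares as LS
np.set_printoptions(precision=4,suppress=True)
S=lambda u,v:np.array([u/3.8+140,v/3.8+145]); D=lambda u,v:np.array([u/3.3+190,v/3.3+125])
def fit(obs,x0):
    def f(p):
        c,s=np.cos(p[2]),np.sin(p[2]); r=[]
        for n,px,l in obs: r+=list(proj(n,[p[0]+c*l[0]-s*l[1],p[1]+s*l[0]+c*l[1],l[2]])-px)
        return r
    q=LS(f,x0); print(q.x, q.fun.reshape(-1,2).round(1).tolist()); return q.x
b=fit([("scene",S(317,240),(-.09,.12,.08)),("scene",S(553,468),(-.09,-.12,.08)),("scene",S(553,557),(-.09,-.12,0)),("scene",S(780,325),(.09,-.12,.08)),
 ("side",D(296,285),(-.09,.12,.08)),("side",D(52,265),(.09,.12,.08)),("side",D(345,178),(-.09,-.12,.08)),("side",D(292,382),(-.09,.12,0)),("side",D(57,360),(.09,.12,0))],[.5,.1,0])
print("block scene corners",[ray("scene",S(*p),.028) for p in((30,204),(97,188),(132,350),(62,367))])
k=fit([("scene",S(30,204),(.025*0-.025,.075,.028)),("scene",S(97,188),(.025,.075,.028)),("scene",S(132,350),(.025,-.075,.028)),
 ("side",D(450,408),(.025,-.075,.028)),("side",D(523,425),(-.025,-.075,.028)),("side",D(430,540),(-.025,.075,.028)),("side",D(348,516),(.025,.075,.028)),("side",D(428,583),(-.025,.075,0))],[.33,.3,0])
for y in(-.05,.05):
    p=[k[0]-np.sin(k[2])*y,k[1]+np.cos(k[2])*y]; print(y,p,proj("scene",p+[.053]),proj("side",p+[.053]))
print("red head tri",tri([("scene",S(79,268),None),("side",D(475,395),None)]),"collar",tri([("scene",S(84,303),None),("side",D(473,430),None)]))
c,s=np.cos(b[2]),np.sin(b[2])
W=lambda l:[b[0]+c*l[0]-s*l[1],b[1]+s*l[0]+c*l[1],l[2]]
for t in(.6,.7,.8,.9,1.,1.1):
    L=lambda r,y,z:W((.09-r*np.cos(t)+z*np.sin(t),y,.0805+r*np.sin(t)+z*np.cos(t)))
    print(t,"edge side",[(proj("side",L(.18,y,.006))-[190,125])*3.3 for y in(.12,-.12)],"khole side",(proj("side",L(.146,0,.03))-[190,125])*3.3,"khole scene",(proj("scene",L(.146,0,.03))-[140,145])*3.8, L(.16,.085,.006),L(.16,-.085,.006))
print("mb",ray("side",(231,264),.019),"timer",ray("side",(182,245),.03),"wrist",env.calibration("wrist"))
print(tool()[:3,:3])
E
```

```text
[ 0.6139 -0.005  -0.0561] [[-3.1, -0.6], [0.7, 1.5], [-1.0, 1.2], [0.4, -0.8], [0.0, -1.3], [-1.5, -1.8], [-0.8, -1.7], [0.5, 0.8], [-1.6, -0.0]]
block scene corners [array([0.4352, 0.3324, 0.028 ]), array([0.481 , 0.3156, 0.028 ]), array([0.4148, 0.1571, 0.028 ]), array([0.3737, 0.1741, 0.028 ])]
[ 0.4276  0.2584 -0.392 ] [[-1.5, -0.5], [-1.0, -0.2], [-2.2, -6.4], [0.4, -2.2], [0.7, -1.4], [-0.1, -1.5], [-0.2, -2.3], [-0.3, -1.4]]
-0.05 [np.float64(0.40847070181825834), np.float64(0.2121472090320728)] [159.2664 219.2229] [334.1571 243.4849]
0.05 [np.float64(0.4466744032427222), np.float64(0.3045619113119072)] [154.7538 194.7862] [313.8953 264.9765]
red head tri [0.413  0.2191 0.055 ] collar [0.4108 0.2154 0.0281]
0.6 edge side [array([247.8682, 127.7837]), array([304.7958,  46.6089])] khole side [224.88    78.8578] khole scene [522.7526 150.0594] [np.float64(0.5800387775776019), np.float64(0.08204472795398254), np.float64(0.17579480943266373)] [np.float64(0.5705034552168149), np.float64(-0.08768764264006731), np.float64(0.17579480943266373)]
0.7 edge side [array([231.2533, 106.4806]
[... 1398 characters left out ...]
khole scene [610.5215  55.2879] [np.float64(0.6413797650470021), np.float64(0.07859867881555005), np.float64(0.22581475433838313)] [np.float64(0.6318444426862151), np.float64(-0.09113369177849981), np.float64(0.22581475433838313)]
mb [0.6119 0.2693 0.019 ] timer [0.7282 0.2272 0.03  ] wrist {'K': array([[303.4539,   0.    , 258.1895],
       [  0.    , 303.4539, 190.4204],
       [  0.    ,   0.    ,   1.    ]]), 'tool_from_camera': array([[-0.0016, -0.9472, -0.3205,  0.0816],
       [ 1.    , -0.0017, -0.0001, -0.0003],
       [-0.0005, -0.3205,  0.9473, -0.126 ],
       [ 0.    ,  0.    ,  0.    ,  1.    ]])}
[[-0.968   0.2511  0.0001]
 [ 0.2511  0.968   0.0001]
 [-0.      0.0001 -1.    ]]
```

```bash
python3 -m pendant '[[0,-0.043,-0.033,0,0],[0,-0.043,-0.033,0,0],[0,-0.043,-0.033,0,0],[0,-0.043,-0.033,0,0],[0,-0.043,-0.033,0.01,0],[0,-0.043,-0.033,0.01,0],[0,-0.043,-0.033,0.01,0],[0,-0.045,-0.031,0.02,0]]'
python3 -m pendant '[[0,0,0,0,-0.179],[0,0,0,0,-0.179],[0,0,0,0,-0.179],[0,0,0,0,-0.179],[0,0,0,0,-0.179],[0,0,0,0,-0.179],[0,0,0,0,-0.179],[0,0,0,0,-0.179]]'
python3 - <<'E'
from h import *
T=tool();print(T.round(4)); np.save("T1.npy",T); snap("wrist","w1.png")
for l in("key_red_head","key_red_collar","key_block","key_blue"):
    print(l,[(np.round(d["centre"],1),round(d["score"],2)) for d in env.recognise("wrist",l)[:3]])
print(env.get_state()["joint_pos"])
E
```

```text
clock: 2.1
tcp_pos: [0.4151, 0.2149, 0.1989]
orientation: [0.001, 0.127, 0.992, 0.001]
wrist_force: [0.7, 0.1, 0.7]
finger_gap: 0.0428
grip_force: 0.0
clock: 3.1
tcp_pos: [0.4136, 0.2161, 0.1984]
orientation: [0.0, -0.558, 0.83, -0.0]
wrist_force: [-0.1, -0.5, -0.3]
finger_gap: 0.0426
grip_force: 0.0
[[-3.771e-01 -9.262e-01  3.000e-04  4.136e-01]
 [-9.262e-01  3.771e-01  2.000e-04  2.161e-01]
 [-3.000e-04 -2.000e-04 -1.000e+00  1.984e-01]
 [ 0.000e+00  0.000e+00  0.000e+00  1.000e+00]]
key_red_head [(array([259. , 179.2]), 0.63)]
key_red_collar [(array([258.6, 174.6]), 0.76)]
key_block [(array([261.3, 211.4]), 0.9)]
key_blue []
[ 3.09244022e-01  1.27360850e-01 -3.15967777e-01  1.12723988e+00
  1.05785912e-04 -8.65972108e-01]
```

View pics/w1.png

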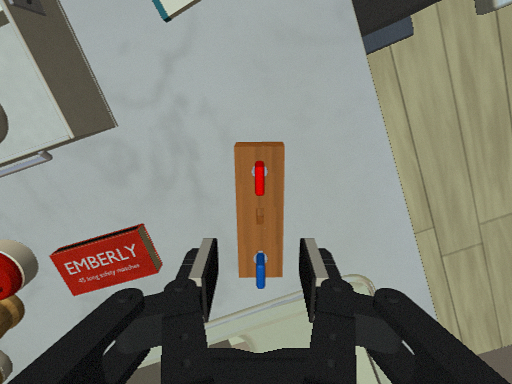

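The wrist view shows the red head at (259,178), the middle slot at (260,216), the blue key at (260,268), and the block lined up with the image columns.

```bash
python3 - <<'E'
from h import *
np.set_printoptions(precision=4,suppress=True)
T=np.load("T1.npy")
m=ray("wrist",(260,216),.028,T); print("mid",m)
cs=[ray("wrist",p,.028,T) for p in((235.5,147),(284,147),(283,277.5),(238,278))]; print(cs,"mean",np.mean(cs,0))
ax=(cs[0]+cs[1]-cs[2]-cs[3]);print("len",np.linalg.norm(ax)/2,"ang",np.degrees(np.arctan2(ax[1],ax[0])), np.degrees(np.arctan2(*(cs[0]-cs[1])[[1,0]])))
u=ax/np.linalg.norm(ax)
for c in(m,np.mean(cs,0)):
  k=c+.05*u; print("key",k,proj("wrist",[k[0],k[1],.053],T),proj("wrist",[k[0],k[1],.08],T),proj("wrist",[k[0],k[1],.028],T))
  print("in tool",(np.linalg.inv(T)@np.append(k,1))[:3])
# box corner front-left
print("box FL corner z.08", ray("wrist",(117,126),0,T), ray("wrist",(75,139),.08,T))
E
```

```text
mid [0.4304 0.2595 0.028 ]
[array([0.4249, 0.182 , 0.028 ]), array([0.3807, 0.2001, 0.028 ]), array([0.4348, 0.3402, 0.028 ]), array([0.4827, 0.3213, 0.028 ])] mean [0.4308 0.2609 0.028 ]
len 0.1504626544189406 ang -111.82983113454978 -22.242888195171723
key [0.4118 0.2131 0.028 ] [259.8509 177.3389] [260.002 186.275] [259.7334 170.3961]
in tool [0.0036 0.0005 0.1704]
key [0.4122 0.2145 0.028 ] [260.0204 178.8492] [260.1881 187.919 ] [259.8901 171.8003]
in tool [0.0021 0.0007 0.1704]
box FL corner z.08 [0.5354 0.1184 0.    ] [0.5345 0.1197 0.08  ]
```

```bash
python3 -m pendant '[[-1,0,0,-0.035,0],[-1,0,0,-0.035,0],[-1,0.015,-0.053,0,0],[-1,0.015,-0.053,0,0],[-1,0.015,-0.053,0,0],[-1,0.015,-0.053,0,0],[-1,0,0,0,0]]' 40
python3 - <<'E'
from h import *
T=tool();snap("side","s2.png",(190,60,390,260),3)
E
```

```text
clock: 4.22
tcp_pos: [0.5889, 0.0769, 0.2668]
orientation: [-0.0, -0.553, 0.833, -0.0]
wrist_force: [0.1, -0.3, 0.2]
finger_gap: -0.0001
grip_force: 0.0
```

View pics/s2.png

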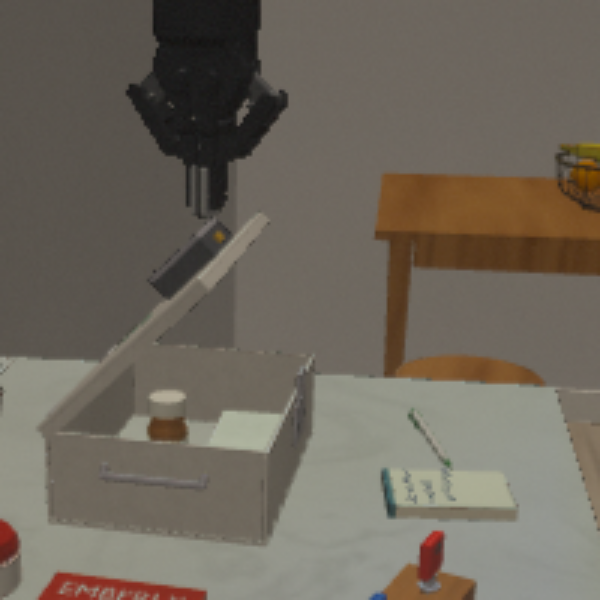

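The closed fingertips (205,215) are above the left part of the lid, inside its free edge. Next I push straight down.

```bash
python3 -m pendant '[[-1,0,0,0.02,0],[-1,0,0,0.02,0],[-1,0,0,0.012,0],[-1,0,0,0.012,0],[-1,0,0,0.012,0],[-1,0,0,0.012,0],[-1,0,0,0.012,0],[-1,0,0,0.012,0]]'
python3 -m pendant '[[-1,0,0,0.012,0],[-1,0,0,0.012,0],[-1,0,0,0.01,0],[-1,0,0,0.008,0],[-1,0,0,0.004,0],[-1,0,0,0.002,0]]'
```

```text
clock: 5.28
tcp_pos: [0.5864, 0.0795, 0.1553]
orientation: [-0.0, -0.556, 0.831, 0.0]
wrist_force: [-0.7, 0.8, 0.9]
finger_gap: 0.0
grip_force: 0.4
clock: 6.02
tcp_pos: [0.5865, 0.0796, 0.1081]
orientation: [0.0, -0.556, 0.831, 0.0]
wrist_force: [-1.0, 0.0, 0.5]
finger_gap: -0.0002
grip_force: 0.2
```

```bash
python3 -m pendant '[[-1,0,0,0.002,0],[-1,0,0,0.002,0],[-1,0,0,0.002,0]]'
python3 -m pendant '[[-1,0,0,0.001,0],[-1,0,0,0.001,0],[-1,0,0,0,0]]'
python3 - <<'E'
from h import *
T=tool();snap("side","s3.png",(190,60,390,260),3)
E
```

```text
clock: 6.4
tcp_pos: [0.5867, 0.0796, 0.1035]
orientation: [0.0, -0.556, 0.831, -0.0]
wrist_force: [-4.8, -0.5, 16.4]
finger_gap: -0.0
grip_force: 8.0
clock: 6.78
tcp_pos: [0.5867, 0.0796, 0.1034]
orientation: [0.001, -0.556, 0.831, -0.001]
wrist_force: [-7.1, -1.1, 19.1]
finger_gap: -0.0005
grip_force: 9.2
```

View pics/s3.png

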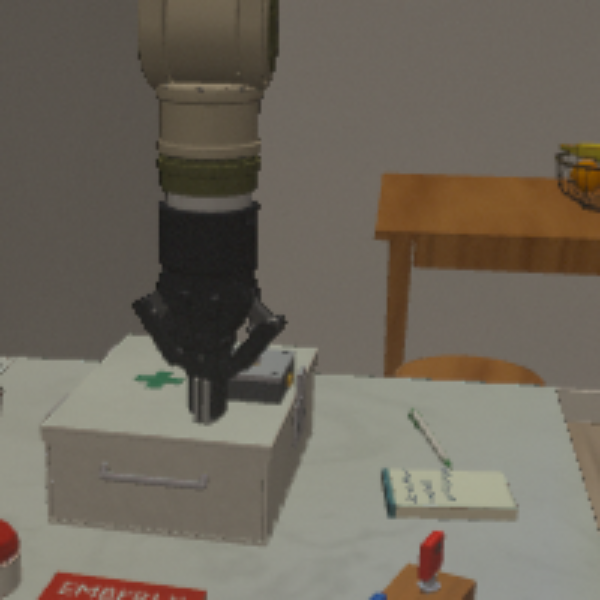

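The lid is flat on the rim, and the force reading and TCP height agree. Next I look at the keyhole from above.

```bash
python3 -m pendant '[[-1,0,0,-0.05,0],[-1,0,0,-0.05,0],[-1,0.042,-0.001,-0.04,0],[-1,0.043,-0.002,0,0],[0,0,0,0,-0.168],[0,0,0,0,-0.167],[0,0,0,0,0]]'
python3 - <<'E'
from h import *
T=tool();np.save("T2.npy",T);print(T.round(4)); snap("wrist","w2.png",None,1.5)
E
```

```text
clock: 7.7
tcp_pos: [0.5567, -0.0003, 0.2404]
orientation: [0.0, -0.686, 0.728, -0.0]
wrist_force: [-0.1, 0.5, -0.4]
finger_gap: 0.0427
grip_force: 0.0
[[-5.970e-02 -9.982e-01  4.000e-04  5.567e-01]
 [-9.982e-01  5.970e-02  1.000e-04 -3.000e-04]
 [-1.000e-04 -4.000e-04 -1.000e+00  2.404e-01]
 [ 0.000e+00  0.000e+00  0.000e+00  1.000e+00]]
```

View pics/w2.png

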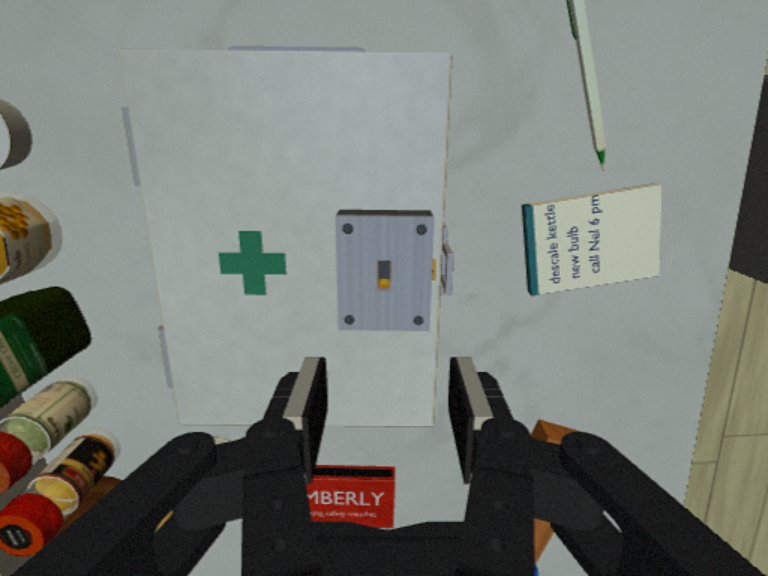

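The wrist view shows the slot at (384,274) in the 1.5x picture, running along the image rows, with the lock corners at (337,215), (432,215), (430,331) and (337,329).

```bash
python3 - <<'E'
from h import *
np.set_printoptions(precision=4,suppress=True)
T=np.load("T2.npy"); Ti=np.linalg.inv(T)
im=cv2.imread("pics/w2.png")
cv2.imwrite("pics/w2c.png",cv2.resize(im[195:345,320:460],None,fx=4,fy=4,interpolation=2))
t=lambda u,v,z=.1105:(Ti@np.append(ray("wrist",(u/1.5,v/1.5),z,T),1))[:3]
for p in[(384,274.5),(384,260),(384,289),(337,215),(432,215),(430,331),(337,329),(348,229),(422,230),(418,321),(349,320)]:print(p,t(*p))
print("world",ray("wrist",(256,183),.1105,T))
E
```

```text
(384, 274.5) [ 0.0032 -0.0029  0.1299]
(384, 260) [ 0.012  -0.0029  0.1299]
(384, 289) [-0.0059 -0.0029  0.1299]
(337, 215) [ 0.0384 -0.0293  0.1299]
(432, 215) [0.0383 0.0243 0.1299]
(430, 331) [-0.0332  0.0252  0.1299]
(337, 329) [-0.0318 -0.0319  0.1299]
(348, 229) [ 0.0303 -0.0233  0.1299]
(422, 230) [0.0297 0.0189 0.1299]
(418, 321) [-0.0265  0.0177  0.1299]
(349, 320) [-0.0258 -0.0243  0.1299]
world [ 0.5595 -0.0036  0.1105]
```

View pics/w2c.png

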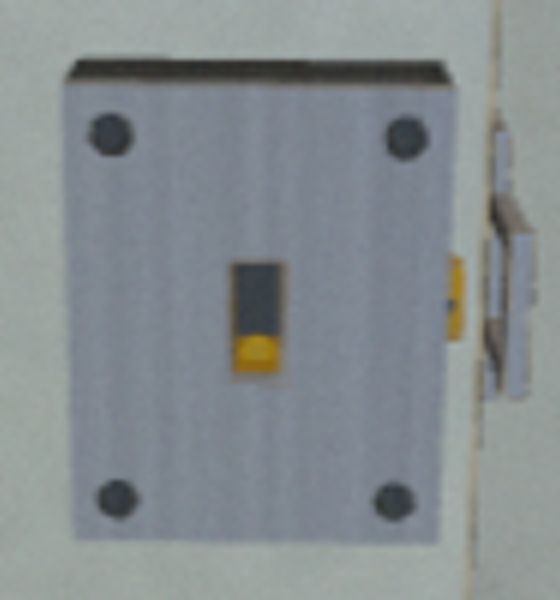

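```bash
python3 -m pendant '[[0,-0.041,0.0314,0,0],[0,-0.041,0.0314,0,0],[0,-0.041,0.0314,0,0],[0,-0.041,0.0314,0.02,0],[0,-0.041,0.0314,0.03,0],[0,0,0,0.04,0.163],[0,0,0,0,0.162],[0,0,0,0,0]]'
cat > key.py <<'E'
from h import *
T=tool();Ti=np.linalg.inv(T);print(T[:3,3].round(4),"yaw",np.degrees(np.arctan2(T[1,1],T[0,1])).round(2))
im=env.read_camera("wrist").astype(int); r=(im[:,:,0]>110)&(im[:,:,0]>2.2*im[:,:,1])&(im[:,:,0]>2.2*im[:,:,2])
n,l,st,c=cv2.connectedComponentsWithStats(r.astype(np.uint8))
for i in range(1,n):
    if st[i,4]>60: print(st[i],c[i].round(1))
for x in (0,.002,.004):
  print(x,[proj("wrist",(T@[x,0,T[2,3]-z,1])[:3],T).round(1).tolist() for z in(.038,.053,.066)])
E
python3 key.py
```

```text
clock: 8.75
tcp_pos: [0.4114, 0.2139, 0.15]
orientation: [-0.0, -0.56, 0.829, 0.0]
wrist_force: [0.4, -0.6, 0.8]
finger_gap: 0.0426
grip_force: 0.0
[0.4114 0.2139 0.15  ] yaw 158.1
[252 178  12  43 473] [257.7 199.3]
[  16  246  131   81 3984] [ 75.2 288.2]
0 [[259.4, 192.7], [259.5, 199.0], [259.6, 205.1]]
0.002 [[259.4, 190.5], [259.5, 196.6], [259.6, 202.6]]
0.004 [[259.4, 188.2], [259.5, 194.2], [259.6, 200.1]]
```

```bash
python3 -m pendant '[[0,0,-0.001,0.03,0],[0,0,0,0.03,0],[0,0,0,0.026,0],[0,0,0,0.01,0],[0,0,0,0,0],[-1,0,0,0,0],[-1,0,0,0,0],[-1,0,0,0,0]]' 60
python3 -m pendant '[[-1,0,0,0,0],[-1,0,0,0,0]]' 100
```

```text
clock: 9.8
tcp_pos: [0.4131, 0.2137, 0.0553]
orientation: [0.001, -0.56, 0.829, 0.0]
wrist_force: [-2.4, 0.3, 6.8]
finger_gap: 0.0083
grip_force: 59.8
clock: 10.05
tcp_pos: [0.4131, 0.2137, 0.0554]
orientation: [0.001, -0.56, 0.829, 0.0]
wrist_force: [-1.7, 0.4, 7.8]
finger_gap: 0.0074
grip_force: 97.7
```

```bash
python3 -m pendant '[[-1,0,0,-0.01,0],[-1,0,0,-0.01,0],[-1,0,0,-0.02,0],[-1,0,0,-0.04,0],[-1,0,0,-0.04,0],[-1,0,0,-0.025,0],[-1,0,0,0,0]]'
python3 key.py
```

```text
clock: 10.92
tcp_pos: [0.4142, 0.2137, 0.2018]
orientation: [0.003, -0.56, 0.829, -0.001]
wrist_force: [0.2, -0.1, -1.0]
finger_gap: 0.007
grip_force: 97.6
[0.4142 0.2137 0.2018] yaw 158.08
[  54  223  107   71 3407] [108.3 260.9]
[ 249  228   19   76 1248] [258.2 265.5]
[  0 250  18  49 595] [  6.8 273.1]
0 [[259.2, 175.6], [259.3, 180.0], [259.3, 184.1]]
0.002 [[259.2, 173.7], [259.3, 177.9], [259.3, 182.0]]
0.004 [[259.2, 171.7], [259.3, 175.9], [259.3, 179.9]]
```

```bash
python3 -m pendant '[[-1,0.0295,-0.0431,0,0],[-1,0.0295,-0.0431,0,0],[-1,0.0295,-0.0431,0,0],[-1,0.0295,-0.0431,0,0],[-1,0.0296,-0.0432,0,0],[-1,0,0,0,-0.161],[-1,0,0,0,-0.16],[-1,0,0,0,0]]'
python3 - <<'E'
from h import *
T=tool();np.save("T3.npy",T);print(T.round(4)); im=env.read_camera("wrist")[:,:,::-1]
np.save("w3.npy",im)
cv2.imwrite("pics/w3.png",cv2.resize(np.ascontiguousarray(im[110:310,190:330]),None,fx=4,fy=3,interpolation=2)) if 0 else cv2.imwrite("pics/w3.png",cv2.resize(np.ascontiguousarray(im[120:315,190:330]),None,fx=3,fy=3,interpolation=2))
E
```

```text
clock: 11.98
tcp_pos: [0.5567, -0.0043, 0.1975]
orientation: [-0.001, -0.684, 0.729, 0.001]
wrist_force: [-0.0, 1.2, -0.3]
finger_gap: 0.0075
grip_force: 97.7
[[-6.380e-02 -9.980e-01 -3.000e-03  5.567e-01]
 [-9.980e-01  6.380e-02  5.000e-04 -4.300e-03]
 [-3.000e-04  3.000e-03 -1.000e+00  1.975e-01]
 [ 0.000e+00  0.000e+00  0.000e+00  1.000e+00]]
```

View pics/w3.png

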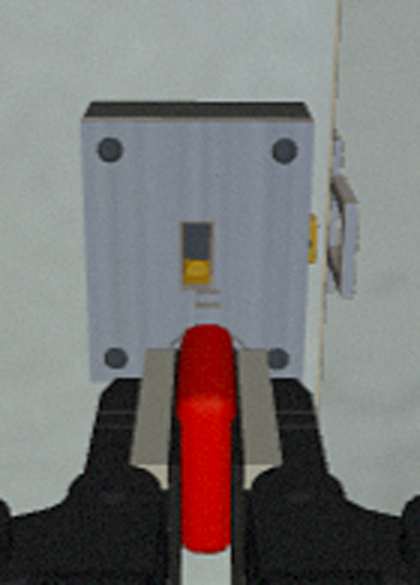

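The slot is at (255.8,205.2) in full-image pixels. The held key's head and bit are at u≈259, so the key hangs straight and needs a small shift in tool y.

```bash
python3 - <<'E'
from h import *
np.set_printoptions(precision=4,suppress=True)
T=np.load("T3.npy"); Ti=np.linalg.inv(T)
t=lambda u,v,z=.1105:(Ti@np.append(ray("wrist",(u,v),z,T),1))[:3]
f=lambda u,v:(u/3+190,v/3+120)
for n,p in dict(slot=(197.5,255.5),top=(197.5,222),bot=(197.5,289),tl=(81,118),tr=(314,122),bl=(90,381),br=(303,380)).items():print(n,t(*f(*p)))
P=lambda x,y,z:(proj("wrist",(T@[x,y,z,1])[:3],T)-[190,120])*3
for p in[(.005,0,.048),(.008,0,.043),(.008,0,.034),(.008,0,.0275),(.014,0,-.0105),(.014,0,.0175),(.008,.0025,.043),(.008,-.0025,.043)]:print(p,P(*p))
print(env.get_state()["tcp_pos"])
im=np.load("w3.npy"); g=im[200:228,252:268].mean(2).round().astype(int);print(g)
E
```

```text
slot [-0.001  -0.0027  0.087 ]
top [ 0.008  -0.0027  0.087 ]
bot [-0.0101 -0.0028  0.087 ]
tl [ 0.0343 -0.0304  0.0869]
tr [0.0332 0.0253 0.0871]
bl [-0.0364 -0.0312  0.0869]
br [-0.0363  0.0249  0.0871]
(0.005, 0, 0.048) [209.0428 297.4831]
(0.008, 0, 0.043) [209.1477 294.0257]
(0.008, 0, 0.034) [209.3512 313.0072]
(0.008, 0, 0.0275) [209.5108 327.9042]
(0.014, 0, -0.0105) [210.7635 406.544 ]
(0.014, 0, 0.0175) [209.7891 322.0423]
(0.008, 0.0025, 0.043) [221.5119 294.0098]
(0.008, -0.0025, 0.043) [196.7839 294.0417]
[ 0.5568 -0.0042  0.1979]
[[ 64  65  66  61  65  64  63  76 101 126 138 134 132 131 134 134]
 [ 67  61  64  64  65  66  64  71 100 125 136 134 131 133 133 134]
 [ 63  64  68  64  66  70  61  73 101 125 137 135 134 129 134 137]
 [ 63  63  63  63  66  66  65  71 100 121 140 132 134 133 132 134]
 [ 65  62  59  69  63  64  62  72  99 126 139 132 132 127 133 131]
 [ 64  62  63  61  65  66  64  74  98 127 139 134 129 133 134 135]
 [ 78  73  64  71  69  64  69  78 101 124 137 133 131 130 137 135]
 [ 88  86 101 106  99  94  81  95 103 125 138 131 132 129 135 137]
 [ 79 101 103 1
[... 625 characters left out ...]
 108 111 122 133 130 134 136]
 [132 130 134 123 127 127 132 134 135 133 132 131 137 135 131 136]
 [133 137 137 131 131 136 136 135 142 140 136 136 133 130 131 135]
 [129 138 133 124 121 130 124 132 132 127 129 127 131 133 131 139]
 [136 136 133 108 103 103 107 109 111 108 111 122 135 129 132 138]
 [134 138 137 121 112 113 120 116 121 120 119 125 132 131 134 133]
 [132 138 140 131 139 136 135 138 138 142 136 138 134 129 133 138]
 [133 138 139 135 132 131 136 135 137 138 138 136 134 136 138 138]
 [133 139 134 131 131 134 134 136 141 139 138 133 134 134 134 137]
 [131 136 138 132 132 135 135 139 140 138 137 136 133 131 132 133]
 [132 140 137 131 137 138 136 141 140 138 137 136 134 132 134 138]]
```

```bash
python3 -m pendant '[[-1,-0.0015,-0.0024,0,0],[-1,0,0,0.015,0],[-1,0,0,0.015,0],[-1,0,0,0.003,0],[-1,0,0,0,0]]'
python3 key.py | head -1; python3 - <<'E'
from h import *
T=tool();print((np.linalg.inv(T)@[.5593,-.0036,.1105,1]).round(4))
E
```

```text
clock: 12.65
tcp_pos: [0.5597, -0.0028, 0.1657]
orientation: [-0.0, -0.685, 0.729, 0.0]
wrist_force: [-0.1, 0.3, -0.4]
finger_gap: 0.0073
grip_force: 97.8
[ 0.5597 -0.0028  0.1657] yaw 176.46
[8.00e-04 7.00e-04 5.57e-02 1.00e+00]
```

```bash
python3 -m pendant '[[-1,0.0004,0.0005,0,0],[-1,0,0,0.003,0],[-1,0,0,0.003,0],[-1,0,0,0.002,0],[-1,0,0,0.002,0],[-1,0,0,0,0]]'
python3 -m pendant '[[-1,0,0,0.002,0],[-1,0,0,0.001,0],[-1,0,0,0,0]]'
```

```text
clock: 13.45
tcp_pos: [0.5594, -0.0032, 0.156]
orientation: [-0.0, -0.685, 0.729, 0.0]
wrist_force: [0.5, 1.0, -0.5]
finger_gap: 0.0072
grip_force: 97.8
clock: 13.82
tcp_pos: [0.5596, -0.0031, 0.1532]
orientation: [0.0, -0.685, 0.729, 0.0]
wrist_force: [-0.0, -0.2, -1.0]
finger_gap: 0.0074
grip_force: 97.8
```

```bash
python3 -m pendant '[[-1,0,0,0.002,0],[-1,0,0,0.002,0],[-1,0,0,0.002,0],[-1,0,0,0,0]]'
python3 -m pendant '[[-1,0,0,0.001,0],[-1,0,0,0.001,0],[-1,0,0,0.001,0],[-1,0,0,0,0]]'
```

```text
clock: 14.32
tcp_pos: [0.5594, -0.0031, 0.147]
orientation: [0.0, -0.685, 0.729, 0.0]
wrist_force: [0.9, 1.3, -0.6]
finger_gap: 0.0073
grip_force: 97.8
clock: 14.82
tcp_pos: [0.5599, -0.0029, 0.1446]
orientation: [0.001, -0.685, 0.728, -0.0]
wrist_force: [-0.4, 3.3, 2.1]
finger_gap: 0.0076
grip_force: 98.2
```

```bash
python3 -m pendant '[[-1,0.0005,0,0.001,0],[-1,-0.0005,0,0.0005,0.02],[-1,-0.0005,0,0.001,-0.02],[-1,0.0005,0,0.0005,-0.02],[-1,0,0,0.0005,0.02],[-1,0,0,0,0]]'
python3 -m pendant '[[-1,0.0005,0,0.001,0.02],[-1,-0.0005,0,0.0005,-0.02],[-1,-0.0005,0,0.001,-0.02],[-1,0.0005,0,0.0005,0.02],[-1,0,0,0,0]]'
```

```text
clock: 15.58
tcp_pos: [0.5601, -0.0032, 0.1416]
orientation: [0.001, -0.685, 0.729, -0.001]
wrist_force: [0.3, 3.7, 6.1]
finger_gap: 0.0071
grip_force: 98.7
clock: 16.2
tcp_pos: [0.56, -0.0032, 0.1382]
orientation: [0.0, -0.685, 0.729, -0.0]
wrist_force: [0.9, 3.4, 4.9]
finger_gap: 0.0073
grip_force: 98.6
```

```bash
python3 -m pendant '[[-1,0.0004,0,0.001,0],[-1,-0.0004,0,0.0005,0],[-1,0,0,0,0]]'
python3 -m pendant '[[-1,0.0004,0,0.001,0.02],[-1,-0.0004,0,0.0005,-0.02],[-1,0,0,0.0005,0],[-1,0,0,0,0]]'
```

```text
clock: 16.58
tcp_pos: [0.5601, -0.0032, 0.1378]
orientation: [0.001, -0.685, 0.728, -0.001]
wrist_force: [-2.0, 3.3, 13.0]
finger_gap: 0.0072
grip_force: 99.8
clock: 17.08
tcp_pos: [0.5601, -0.0032, 0.1377]
orientation: [0.001, -0.685, 0.728, -0.001]
wrist_force: [-6.0, 3.7, 24.0]
finger_gap: 0.0072
grip_force: 101.5
```

```bash
python3 -m pendant '[[-1,0,0,-0.001,0],[-1,0,0,0,0.1],[-1,0,0,0,0.1],[-1,0,0,0,0.1],[-1,0,0,0,0.1],[-1,0,0,0,0]]'
python3 -c "
from h import *
print(np.degrees(np.arctan2(*tool()[[1,0],1])),env.get_state()['ft_torque'])"
```

```text
clock: 17.82
tcp_pos: [0.5601, -0.0035, 0.1378]
orientation: [0.001, -0.526, 0.85, -0.001]
wrist_force: [-4.8, 2.1, 18.6]
finger_gap: 0.0069
grip_force: 100.7
153.5243142977492 [0.53619304 0.96638412 0.02431211]
```

```bash
python3 -m pendant '[[-1,0,0,0,0.12],[-1,0,0,0,0.12],[-1,0,0,0,0.12],[-1,0,0,0,0.12],[-1,0,0,0,0.12],[-1,0,0,0,0.12],[-1,0,0,0,0.12],[-1,0,0,0,0.12]]'
cat > y.py <<'E'
from h import *
s=env.get_state();print(np.degrees(np.arctan2(*tool()[[1,0],1])).round(2),s['ft_torque'].round(3),s['wrist_force'].round(1),s['joint_pos'].round(3))
E
python3 y.py
```

```text
clock: 18.82
tcp_pos: [0.5595, -0.0034, 0.1377]
orientation: [0.001, -0.073, 0.997, -0.001]
wrist_force: [-6.1, 2.6, 19.0]
finger_gap: 0.0069
grip_force: 100.9
98.36 [0.692 1.361 0.217] [-6.1  2.6 19. ] [-1.490e-01  3.390e-01 -1.950e-01  1.035e+00 -1.000e-03 -2.950e-01]
```

```bash
python3 -m pendant '[[-1,0,0,0,0.06],[-1,0,0,0,0.06],[-1,0,0,0,0]]'; python3 y.py;python3 -m pendant '[[-1,0,0,0,0.05],[-1,0,0,0,0.05],[-1,0,0,0,0]]'; python3 y.py
```

```text
clock: 19.2
tcp_pos: [0.5595, -0.0034, 0.1377]
orientation: [0.001, -0.015, 1.0, -0.0]
wrist_force: [-5.1, 2.5, 18.9]
finger_gap: 0.0074
grip_force: 100.9
91.68 [0.611 1.372 0.128] [-5.1  2.5 18.9] [-1.490e-01  3.390e-01 -1.950e-01  1.035e+00 -1.000e-03 -1.780e-01]
clock: 19.58
tcp_pos: [0.5594, -0.0034, 0.1377]
orientation: [0.001, 0.035, 0.999, -0.001]
wrist_force: [-5.8, 2.7, 19.2]
finger_gap: 0.0074
grip_force: 101.0
85.95 [0.58  1.371 0.144] [-5.8  2.7 19.2] [-1.490e-01  3.390e-01 -1.960e-01  1.035e+00 -1.000e-03 -7.900e-02]
```

```bash
python3 -m pendant '[[-1,0,0,0,0.04],[-1,0,0,0,0]]'; python3 y.py;python3 -m pendant '[[-1,0,0,0,0.04],[-1,0,0,0,0]]'; python3 y.py
```

```text
clock: 19.82
tcp_pos: [0.5594, -0.0034, 0.1377]
orientation: [0.001, 0.055, 0.998, -0.0]
wrist_force: [-6.1, 3.7, 20.1]
finger_gap: 0.0073
grip_force: 100.9
83.66 [0.578 1.464 0.165] [-6.1  3.7 20.1] [-1.490e-01  3.390e-01 -1.960e-01  1.035e+00 -1.000e-03 -3.900e-02]
clock: 20.08
tcp_pos: [0.5594, -0.0035, 0.1377]
orientation: [0.001, 0.075, 0.997, -0.0]
wrist_force: [-5.7, 3.0, 19.9]
finger_gap: 0.0072
grip_force: 100.9
81.38 [0.541 1.405 0.276] [-5.7  3.  19.9] [-1.490e-01  3.390e-01 -1.960e-01  1.035e+00 -1.000e-03  1.000e-03]
```

```bash
python3 -m pendant '[[-1,0,0,0,0.04],[-1,0,0,0,0],[-1,0,0,0,0]]'; python3 y.py; python3 - <<'E'
from h import *
def yl(im,lo):
    im=im.astype(int); b,g,r=im[...,0],im[...,1],im[...,2]; m=(r>70)&(r>1.7*b)&(g>1.25*b)&(r<2*g)
    v,u=np.nonzero(m);print(len(u),(u.min(),u.max(),v.min(),v.max()) if len(u) else "")
K=env.read_camera("wrist")[:,:,::-1];
for n,old in(("side","b"),("scene","a")):
    p=proj(n,[.51,-.001,.1]);u,v=p.astype(int);print(n,p.round(1))
    new=env.read_camera(n)[:,:,::-1]; yl(new[v-15:v+15,u-15:u+15],0)
    if n=="side":
        o=cv2.resize(cv2.imread("pics/s3.png"),None,fx=1/3,fy=1/3,interpolation=cv2.INTER_AREA); yl(o[v-75:v-45,u-205:u-175],0)
E
```

```text
clock: 20.45
tcp_pos: [0.5594, -0.0034, 0.1377]
orientation: [0.001, 0.095, 0.995, -0.0]
wrist_force: [-6.0, 2.8, 19.5]
finger_gap: 0.0077
grip_force: 100.9
79.12 [0.561 1.336 0.28 ] [-6.   2.8 19.5] [-1.490e-01  3.390e-01 -1.960e-01  1.035e+00 -1.000e-03  4.100e-02]
side [293.3 184.7]
24 (np.int64(7), np.int64(15), np.int64(15), np.int64(19))
6 (np.int64(7), np.int64(9), np.int64(15), np.int64(18))
scene [245.4 232.7]
29 (np.int64(16), np.int64(24), np.int64(10), np.int64(17))
```

```bash
python3 -c "
from workcell import env
print(env.hand_in())"
```

```text
the job is handed in; nothing more can be done
None
```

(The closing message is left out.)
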